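Build up the spindle: spacer, washer, snap retainer

ROBOT

A 6-joint arm with a two-finger parallel gripper is mounted at the origin on a cart in front of the work surface, level with it; the furniture and walls round the work are solid. World frame = base frame: x ahead of the robot, y to its left, z up, the work surface at z = 0. Lengths are in m, angles in rad, forces in N, time in s.
With the tool pointing down it reaches from about 0.25 to 0.85 m from the base axis. Payload 12.5 kg.
Tool frame: the origin (TCP) lies midway between the tips of the shut fingers; the grasp point (between the pads) lies 19 mm behind it; x points along the fingers, y is the direction in which the jaws open and shut, and the axes are right-handed (so a half turn about x gives the same grasp; the last joint's range is limited). The gripper opens to 93 mm and grips with 3 to 60 N. Pads are 15 mm wide; open, the fingers measure 128 mm over their backs; the gripper's body (75 mm by 188 mm) begins 65 mm behind the grasp point.
Start: joints at [-1.294, 0.351, 1.652, -0, 1.139, -0.085], TCP at [0.195, -0.514, 0.219] pointing down, gripper open.
Joint ranges: [-2.75, 2.75], [-0.79, 2.1], [0.01, 2.65], [-1.57, 4.71], [0.07, 3.14], [-2.87, 2.87]. Speed limits (rad/s): [2.22, 2.22, 2.79, 3.14, 3.14, 3.14].

INTERFACE

Orientations are given as a unit quaternion [w, x, y, z].
In Python, from plant import robot gives the robot as it stands.
- The arm moves only by the tool move_arm, never from a script. Its argument "steps" is one flat list of numbers, 7 for each row, row after row: the shift along the tool's x, y, z in m, then the turn, a rotation vector about the tool's x, y, z in rad, then the opening in per cent of the stroke, from 0 (shut) to 100 (fully open). A call has 1 to 12 rows; each row is the pose to reach, as a shift and turn from the pose commanded when the call began, along the tool's axes at that moment; what a row does not reach only later rows make up. A row lasts 1/10 s, in which the tool goes at most 50 mm and 8.59 degrees, less where a joint would pass 70% of its speed; a pose out of reach is approached as far as the arm can. A call with a gripper value outside its range is refused whole. The fingers move at their own pace and stop on an object; "force" is the grip in N (left out, the last holds). Time passes only in rows, so rows that repeat a pose let the fingers close. It gives the time, the measured TCP pose, the force and the opening at its end, in the units of the state.
- robot.get_obs(): the state, without advancing time (a new reading comes with each control period).
- robot.grab_frame(name): name is "scene" or "top" or "wrist"; returns the picture (400x640x3 uint8, red, green, blue); there is no depth.
- robot.camera_info(name): a dict with "intrinsics" (3x3 intrinsics, pixels), "k1" (the pictures are not rectified: a ray, as slopes to the right and down, at radius r is drawn at 1 + k1 r^2 times it, then the intrinsics apply), "R" (3x3) and "t" (3): a world point X has camera coordinates R X + t. Camera axes: x right, y down, z forward; pixel columns grow to the right and rows downward; lengths in m; the calibration is good to about 2 mm. A picture is of the moment at which its call begins: read the wrist's pose just before it. camera_info takes no time and is no camera call; for the wrist camera it gives the pose at the moment of the call.
- robot.job_done(): hands the job in, once; it reports no verdict.
The state is a dict: "clock": time; "q": joint angles; "joint_vel": joint speeds; "effort": joint torques, N m; "tcp_pos": TCP position; "tcp_rot": TCP orientation; "wrist_force": force on the tool from outside, world axes, zero at the start; "ft_torque": the same for the moment, N m; "finger_gap": opening from 0.0 (shut) to 1.0 (fully open).
Only numpy, scipy, OpenCV 4.12 (cv2) and the standard library are available. Lean on these libraries where they do the work, as an engineer would, in place of code of your own. Each camera call takes 0.05 s, during which the arm holds its last target.

TASK

Finish the bearing stack on the little bench spindle: put the brass spacer down over the shaft onto the bearing, then the white washer on the spacer, then press the red retainer down over the shaft until it snaps into the groove and sits flat on the washer. The shaft stands a few millimetres off the middle of its base, so find it by feel, and be gentle: never load the spindle with more than 40 N. Leave the small beaker and the red-capped vial undisturbed.

Things in the scene. Friction and masses are not known exactly. Their poses are not given: they have to be found in the camera images.
- stand: Fixed bench spindle on a grey 100 x 100 x 12 mm base plate; origin at the centre of its underside, z up. On it a clamped eccentric disc and plate (to 24 mm), flange, wave spring, a 48 mm ball bearing and an upright 20 mm steel shaft. Shaft and bearing stand 5 to 7.5 mm off the base's centre, in any direction; this is not measured here and stays as it is during the run
- stand_centre (a point): Centre of the base plate's top face, 12 mm above the bench: the nominal place of the shaft axis, not its true place (see stand)
- bearing_level (a point): Fixed point on the stand over the base's centre, 44 mm above the bench: height of the bearing's top. The bearing floats on a wave spring (about 8 N/mm, 2.5 mm of travel down), which softens the landing
- neck_level (a point): Fixed point on the stand, 85 mm above the bench over the base's centre: height of the groove's middle. The shaft is plain 20 mm from the bearing to 80 mm above the bench, has a tapered neck 16 mm in diameter at 80 to 90 mm, and is 20 mm again from 90 to 95 mm
- nose_level (a point): Fixed point on the stand, 99.5 mm above the bench over the base's centre: height of the shaft's tip (5 mm across). Below, a blunt cone widens to 18.4 mm at 96.5 mm, then a steep chamfer to 20 mm at 95 mm. A ring lowered off-centre sticks on the cone; its bore edge's touch height tells how far off it is (about 0.45 mm per mm), not which way. On the chamfer it is pushed sideways, toward centred
- spacer: Loose brass ring (sleeve), outer diameter 36, bore 22, height 24 mm; origin at the centre of its underside, z up. 60 g nominal. Home when its underside is 44 mm above the bench, on the bearing
- washer: Loose thick white plastic washer, outer diameter 48, bore 22, thickness 8 mm; origin at the centre of its underside, z up. 50 g nominal. Home when its underside is 68 mm above the bench, on the spacer
- retainer: Loose red ribbed snap ring, 46 mm outside (47 over ribs), 18 mm high, bore 22 mm; three smooth sprung balls 8 mm above its underside leave a 16.8 mm opening. Origin: centre of its underside, z up. Pushed over the nose (5 to 20 N) the balls spread, then snap into the neck. Home with its underside 76 mm above the bench, on the washer; unpressed it rests about 13 mm higher. 60 g nominal
- small_beaker: Bystander: loose clear beaker, 87 mm wide, 109 mm tall, origin at the centre of its underside
- red_vial: Bystander: loose red-capped vial, 27 mm wide, 53 mm tall, origin at the centre of its underside

How it is judged:
By the outcome, as a careful person would: the job done as asked, in the order asked, and still so for the second after the job is handed in, with the robot touching nothing.
It also fails if it takes over 72 s, if anything falls off the work surface, if the arm or the gripper's body presses on something with over 40 N, if the wrist force passes 120 N, or if a joint passes its speed limit or range.

## Working session

There is one attempt and no reset: what is moved stays moved. The work goes in short steps, Python scripts to look and compute and a tool call to move; the robot and the scene stay as the last step left them, time stands still between calls to the robot, and variables do not carry over. Pictures are saved under pics/ and viewed, and the job is handed in when it is done.

Besides the shell and the picture viewer there is one more tool, called after "Call:" by a JSON object that holds its "op" and its "data", one argument or row to a line. move_arm: Moves the arm, as the interface text tells. Its arguments: {"type":"object","properties":{"steps":{"type":"array"},"force":{"type":"number"}},"required":["steps"]}

```bash
ls; mkdir -p pics; python3 - <<'E'
from plant import robot
import cv2
print(robot.get_obs())
for n in ["scene","top","wrist"]:
    i=robot.camera_info(n); print(n,i)
    cv2.imwrite(f"pics/{n}0.png",robot.grab_frame(n)[:,:,::-1])
E
```

```text
pics
{'clock': 0.0, 'q': array([-1.29361801e+00,  3.51238078e-01,  1.65240492e+00,  1.02057008e-05,
        1.13910799e+00, -8.46018593e-02]), 'joint_vel': array([ 0.00034766, -0.00103265,  0.00056477,  0.00156515,  0.00045239,
       -0.00018059]), 'effort': array([ 1.71106250e-03, -4.97327399e+01, -2.85256523e+01,  6.99441321e-02,
        2.57103075e-02, -1.09731200e-04]), 'tcp_pos': array([ 0.19459941, -0.51406168,  0.21810771]), 'tcp_rot': array([-0.12680273, -0.69553364, -0.12761864,  0.69560586]), 'wrist_force': array([0.1274735 , 0.10139376, 0.34396498]), 'ft_torque': array([ 0.01377193,  0.01018468, -0.01592976]), 'finger_gap': 0.9989720871769995}
scene {'intrinsics': array([[401.56302294,   0.        , 323.94349801],
       [  0.        , 401.56302294, 198.06352656],
       [  0.        ,   0.        ,   1.        ]]), 'k1': -0.09548168449768696, 'R': array([[-0.87524984, -0.48332332, -0.01833832],
       [-0.2735952 ,  0.52600707, -0.80527152],
       [ 0.39885259, -0.69979649, -0.59262254]]), 't': array([0.41887296, 0.27456184, 0.82547485])}
top {'intrinsics': array([[470.23408107,   0.        , 323.48858866],
       [  0.        , 470.23408107, 197.01720751],
       [  0.        ,   0.        ,   1.        ]]), 'k1': -0.017687875538965028, 'R': array([[ 0.08250027, -0.99659021, -0.00128645],
       [-0.97245936, -0.08022018, -0.21883216],
       [ 0.21798278,  0.01930474, -0.97576167]]), 't': array([-0.11543192,  0.53826851,  1.33251321])}
wrist {'intrinsics': array([[308.9950903 ,   0.        , 318.10150939],
       [  0.        , 308.9950903 , 204.16140361],
       [  0.        ,   0.        ,   1.        ]]), 'k1': -0.03262173198968671, 'R': array([[ 0.35309147, -0.93558809, -0.00115637],
       [-0.89905893, -0.33964683,  0.2762844 ],
       [-0.25888115, -0.09651402, -0.96107523]]), 't': array([-0.54900374, -0.03138267,  0.39065116])}
```

View pics/scene0.png

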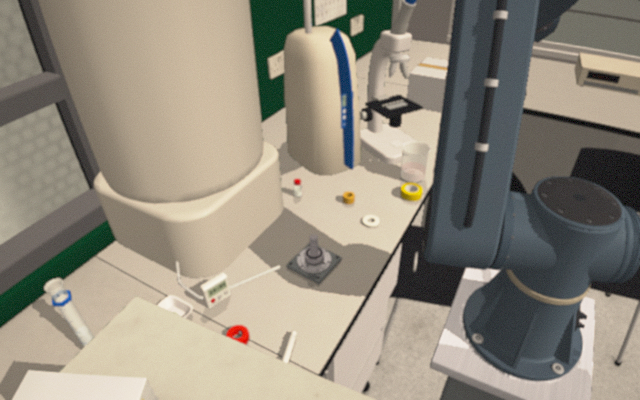

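View pics/top0.png

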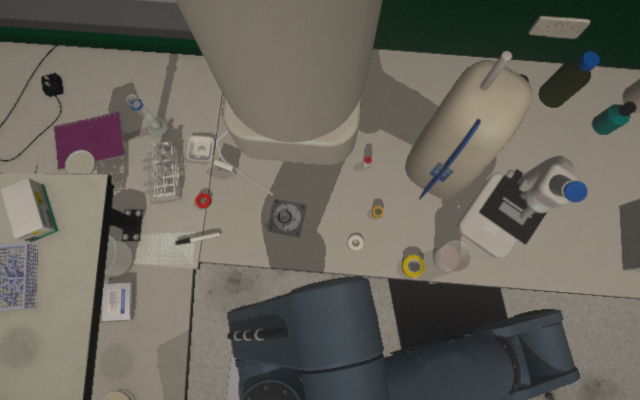

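View pics/wrist0.png

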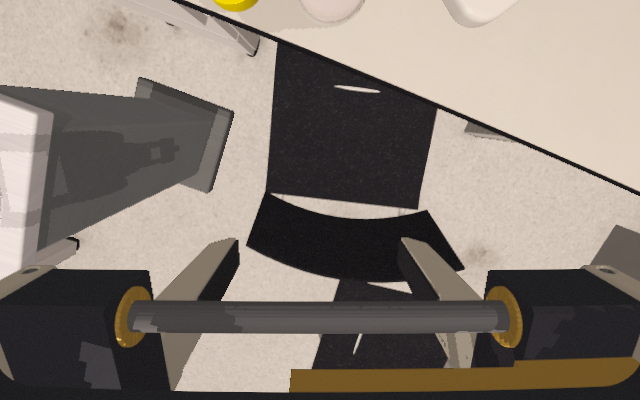

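```bash
cat > h.py <<'E'
import numpy as np, cv2
from scipy.spatial.transform import Rotation as Ro
def ray(ci,uv):
    K=ci["intrinsics"]; d=np.array([(uv[0]-K[0,2])/K[0,0],(uv[1]-K[1,2])/K[1,1]])
    s=d.copy()
    for _ in range(20): s=d/(1+ci["k1"]*(s@s))
    R=ci["R"]; o=-R.T@ci["t"]; v=R.T@np.array([s[0],s[1],1]); return o,v
def topl(ci,uv,z):
    o,v=ray(ci,uv); return o+v*(z-o[2])/v[2]
def proj(ci,X):
    c=np.atleast_2d(X)@ci["R"].T+ci["t"]; s=c[:,:2]/c[:,2:]; s=s*(1+ci["k1"]*(s**2).sum(1,keepdims=True))
    K=ci["intrinsics"]; return s*K[0,0]+K[:2,2]
def qR(q): return Ro.from_quat([q[1],q[2],q[3],q[0]])
E
python3 - <<'E'
from plant import robot
from h import *
c=robot.camera_info("top")
for n,uv,z in [("ret",(204,200),.009),("stand",(287,218),.012),("spacer",(377,211),.012),("washer",(356,242),.004),("vial",(367,160),.053),("beaker",(451,257),.05),("tape",(413,266),.01)]:
    print(n,topl(c,uv,z).round(3))
t=cv2.imread("pics/top0.png"); 
cv2.imwrite("pics/topz.png",cv2.resize(t[130:290,180:480],(800,427),interpolation=cv2.INTER_CUBIC))
o=robot.get_obs(); print(qR(o["tcp_rot"]).as_matrix().round(3))
w=robot.camera_info("wrist"); print((-w["R"].T@w["t"]).round(4))
M=qR(o["tcp_rot"]).as_matrix(); print("cam in tool",(M.T@(-w["R"].T@w["t"]-o["tcp_pos"])).round(4),(w["R"]@M).round(3))
E
```

```text
ret [0.518 0.295 0.009]
stand [0.482 0.035 0.012]
spacer [ 0.526 -0.236  0.012]
washer [ 0.428 -0.179  0.004]
vial [ 0.673 -0.192  0.053]
beaker [ 0.401 -0.454  0.05 ]
tape [ 0.369 -0.352  0.01 ]
[[-0.     0.354 -0.935]
 [ 0.001 -0.935 -0.354]
 [-1.    -0.001 -0.   ]]
[ 0.2668 -0.4866  0.3836]
cam in tool [-0.1653 -0.0004 -0.0772] [[ 0.     1.     0.001]
 [-0.276 -0.001  0.961]
 [ 0.961 -0.     0.276]]
```

View pics/topz.png

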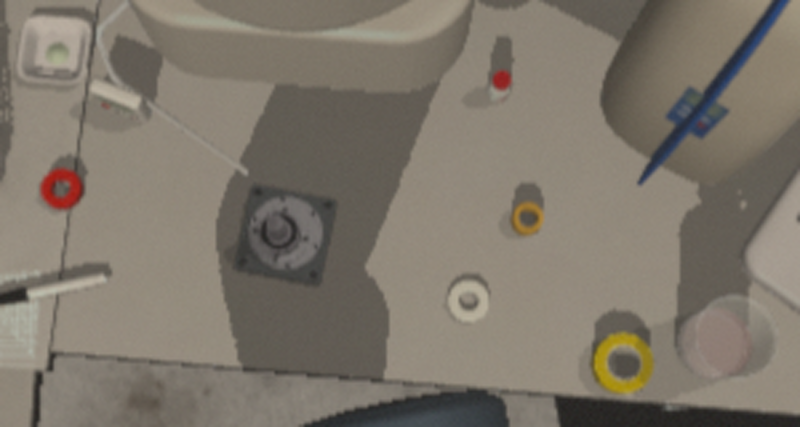

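```bash
python3 - <<'E'
from plant import robot
from h import *
c=robot.camera_info("top"); s=robot.camera_info("scene")
for uv in [(240,150),(300,165),(355,150),(380,100),(425,195),(110,175),(195,265)]:
    print(uv,[topl(c,uv,z)[:2].round(3) for z in (0,.1,.2,.3)])
for uv in [(178,268),(280,205),(120,310),(325,170)]:
    print(uv,[topl(s,uv,z)[:2].round(3) for z in (0,.1,.2,.3)])
o=robot.get_obs()
M=qR(o["tcp_rot"]).as_matrix()
# shift to be above spacer at tcp z .16 with yaw options
for tgt in [(.526,-.236,.2)]:
    print(M.T@(np.array(tgt)-o["tcp_pos"]))
E
```

```text
(240, 150) [array([0.689, 0.206]), array([0.658, 0.185]), array([0.626, 0.163]), array([0.595, 0.142])]
(300, 165) [array([0.656, 0.012]), array([0.627, 0.005]), array([ 0.598, -0.003]), array([ 0.568, -0.011])]
(355, 150) [array([ 0.719, -0.156]), array([ 0.686, -0.152]), array([ 0.652, -0.148]), array([ 0.618, -0.144])]
(380, 100) [array([ 0.896, -0.226]), array([ 0.85 , -0.217]), array([ 0.804, -0.208]), array([ 0.757, -0.198])]
(425, 195) [array([ 0.591, -0.382]), array([ 0.567, -0.362]), array([ 0.542, -0.342]), array([ 0.518, -0.322])]
(110, 175) [array([0.575, 0.604]), array([0.551, 0.554]), array([0.528, 0.505]), array([0.504, 0.455])]
(195, 265) [array([0.319, 0.297]), array([0.314, 0.269]), array([0.308, 0.242]), array([0.303, 0.214])]
(178, 268) [array([0.777, 0.214]), array([0.684, 0.272]), array([0.592, 0.331]), array([0.499, 0.39 ])]
(280, 205) [array([ 0.694, -0.122]), array([ 0.613, -0.016]), array([0.532, 0.089]), array([0.451, 0.195])]
(120, 310) [array([0.799, 0.377]), array([0.704, 0.413]), array([0.608, 0.449]), array([0.512, 0.485])]
(325, 170) [array([ 0.669, -0.352]), array([ 0.591, -0.214]), array([ 0.514, -0.077]), array([0.436, 0.061])]
[ 0.01839677 -0.14284023 -0.40834846]
```

Call:
{"op": "move_arm", "data": {
  "steps": [0, -0.016, -0.02, -0.149, 0, 0, 100, 0, -0.032, -0.04, -0.298, 0, 0, 100, 0, -0.048, -0.06, -0.447, 0, 0, 100, 0, -0.064, -0.08, -0.596, 0, 0, 100, 0, -0.08, -0.1, -0.745, 0, 0, 100, 0, -0.096, -0.12, -0.894, 0, 0, 100, 0, -0.112, -0.14, -1.043, 0, 0, 100, 0, -0.128, -0.16, -1.192, 0, 0, 100, 0, -0.144, -0.18, -1.341, 0, 0, 100, 0, -0.16, -0.2, -1.49, 0, 0, 100, 0, -0.176, -0.22, -1.639, 0, 0, 100, 0, -0.192, -0.238, -1.788, 0, 0, 100]
}}

```text
clock: 1.35
tcp_pos: [0.3497, -0.2495, 0.2186]
tcp_rot: [0.623, 0.335, 0.623, -0.334]
wrist_force: [0.4, 0.0, -0.3]
finger_gap: 0.999
```

```bash
cat >> h.py <<'E'
def to(robot,tgt,yaw=45):
    o=robot.get_obs(); m=qR(o["tcp_rot"]); M=m.as_matrix()
    a=np.radians(yaw); y=np.array([np.cos(a),np.sin(a),0]); x=np.array([0,0,-1.]); T=np.column_stack([x,y,np.cross(x,y)])
    print("t",round(o["clock"],2),"tcp",o["tcp_pos"].round(4),"F",o["wrist_force"].round(1),"gap",o["finger_gap"].round(3))
    print("shift",(M.T@(np.array(tgt)-o["tcp_pos"])).round(4),"rot",(m.inv()*Ro.from_matrix(T)).as_rotvec().round(4))
E
python3 - <<'E'
from plant import robot
from h import *
to(robot,(.526,-.236,.14))
E
```

```text
Traceback (most recent call last):
  File "h.py", line 17, in to
    print("t",round(o["clock"],2),"tcp",o["tcp_pos"].round(4),"F",o["wrist_force"].round(1),"gap",o["finger_gap"].round(3))
                                                                                                  ^^^^^^^^^^^^^^^^^^^^^
AttributeError: 'float' object has no attribute 'round'
```

```bash
sed -i 's/o\["finger_gap"\].round(3)/round(o["finger_gap"],3)/' h.py
python3 - <<'E'
from plant import robot
from h import *
to(robot,(.526,-.236,.14))
E
```

```text
t 1.35 tcp [ 0.3497 -0.2495  0.2186] F [ 0.4  0.  -0.3] gap 0.999
shift [0.0785 0.1544 0.0861] rot [-2.002e-01 -2.000e-04 -0.000e+00]
```

Call:
{"op": "move_arm", "data": {
  "steps": [0.02, 0.04, 0.022, -0.1, 0, 0, 100, 0.04, 0.08, 0.044, -0.2, 0, 0, 100, 0.06, 0.12, 0.066, -0.2, 0, 0, 100, 0.0785, 0.1545, 0.086, -0.2, 0, 0, 100, 0.0785, 0.1545, 0.086, -0.2, 0, 0, 100]
}}

```text
clock: 1.85
tcp_pos: [0.5279, -0.2367, 0.1367]
tcp_rot: [0.651, 0.272, 0.654, -0.272]
wrist_force: [-0.7, 0.3, -0.3]
finger_gap: 1.0
```

```bash
cat >> h.py <<'E'
def snap(robot,n):
    ci=robot.camera_info("wrist"); im=robot.grab_frame("wrist")[:,:,::-1]; cv2.imwrite(f"pics/{n}.png",im); np.savez(f"pics/{n}.npz",**ci); return ci,im
E
python3 - <<'E'
from plant import robot
from h import *
snap(robot,"w1"); to(robot,(.526,-.236,.14))
E
```

```text
t 1.9 tcp [ 0.5262 -0.2371  0.138 ] F [-0.4 -0.2  0. ] gap 0.998
shift [-0.002   0.0006 -0.001 ] rot [-0.0047 -0.0031  0.0009]
```

View pics/w1.png

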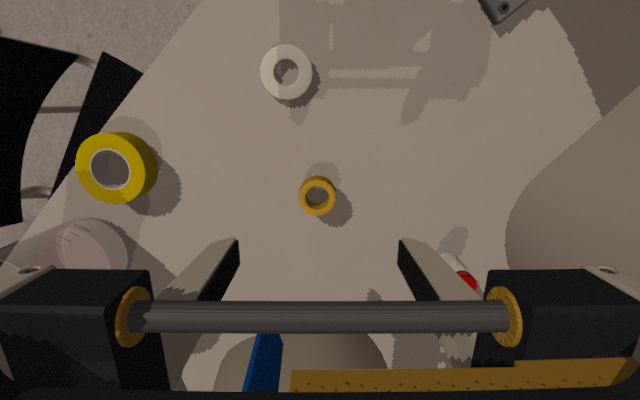

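```bash
cat >> h.py <<'E'
from scipy.optimize import minimize
th=np.linspace(0,2*np.pi,72,endpoint=False)
def circ(x,y,r,z): return np.column_stack([x+r*np.cos(th),y+r*np.sin(th),np.full(72,z)])
def render(ci,x,y,ro,ri,z0,z1,hole=True,S=4,hw=None):
    im=np.zeros((400,640),np.uint8)
    sh=lambda p:np.round(p*16).astype(np.int32)
    h=cv2.convexHull(proj(ci,np.vstack([circ(x,y,ro,z0),circ(x,y,ro,z1)])).astype(np.float32)).reshape(-1,2)
    cv2.fillPoly(im,[sh(h)],255,cv2.LINE_AA,4)
    return im/255.
def fitmask(ci,mask,x,y,ro,z0,z1):
    # fill mask holes
    cs,_=cv2.findContours(mask.astype(np.uint8),cv2.RETR_EXTERNAL,cv2.CHAIN_APPROX_NONE)
    p0=proj(ci,[[x,y,z1]])[0]
    c=max(cs,key=lambda c:cv2.contourArea(c)-50*np.hypot(*(c.reshape(-1,2).mean(0)-p0)))
    m=np.zeros((400,640),np.uint8); cv2.drawContours(m,[c],-1,1,-1)
    mb=cv2.GaussianBlur(m.astype(float),(0,0),1)
    f=lambda p:((cv2.GaussianBlur(render(ci,p[0],p[1],ro,0,z0,z1),(0,0),1)-mb)**2).sum()
    r=minimize(f,[x,y],method="Nelder-Mead",options=dict(initial_simplex=[[x,y],[x+.006,y],[x,y+.006]],xatol=1e-5))
    return r.x,r.fun,m.sum(),c.reshape(-1,2).mean(0)
E
python3 - <<'E'
from h import *
ci=dict(np.load("pics/w1.npz")); im=cv2.imread("pics/w1.png"); hsv=cv2.cvtColor(im,cv2.COLOR_BGR2HSV)
print(hsv[196,304],hsv[72,270],hsv[72,300],hsv[100,350],hsv[196,334])
m=cv2.inRange(hsv,(8,120,90),(25,255,255))
m[:150]=0;m[240:]=0; m[:,:270]=0;m[:,360:]=0
print(fitmask(ci,m,.526,-.236,.018,0,.024))
m2=cv2.inRange(hsv,(0,0,190),(180,45,255)); m2[:30]=0; m2[120:]=0; m2[:,:240]=0; m2[:,330:]=0
print(m2.sum()/255); print(fitmask(ci,m2,.43,-.179,.024,0,.008))
cv2.imwrite("pics/m.png",np.hstack([m[20:260,220:380],m2[20:260,220:380]]))
E
```

```text
[ 20 200 139] [ 18  44 169] [ 17  48 153] [ 16  52 143] [ 20 199 146]
(array([ 0.52472263, -0.23501732]), np.float64(77.78365170856881), np.uint64(1171), array([316.55555556, 195.73148148]))
0.0Traceback (most recent call last):
  File "<stdin>", line 8, in <module>
  File "h.py", line 34, in fitmask
    c=max(cs,key=lambda c:cv2.contourArea(c)-50*np.hypot(*(c.reshape(-1,2).mean(0)-p0)))
ValueError: max() iterable argument is empty
```

Call:
{"op": "move_arm", "data": {
  "steps": [0.04, 0.0005, -0.0025, 0, 0, 0, 100, 0.08, 0.0005, -0.0025, 0, 0, 0, 80, 0.115, 0.0005, -0.0025, 0, 0, 0, 70, 0.131, 0.0005, -0.0025, 0, 0, 0, 60, 0.133, 0.0005, -0.0025, 0, 0, 0, 60, 0.133, 0.0005, -0.0025, 0, 0, 0, 30, 0.133, 0.0005, -0.0025, 0, 0, 0, 30, 0.133, 0.0005, -0.0025, 0, 0, 0, 30, 0.133, 0.0005, -0.0025, 0, 0, 0, 30],
  "force": 20
}}

```text
clock: 2.8
tcp_pos: [0.5249, -0.2362, 0.0082]
tcp_rot: [0.653, 0.273, 0.652, -0.273]
wrist_force: [-0.9, -0.4, 7.3]
finger_gap: 0.381
```

```bash
python3 - <<'E'
from plant import robot
from h import *
to(robot,(.5247,-.2350,.14))
ci=dict(np.load("pics/w1.npz")); im=cv2.imread("pics/w1.png"); hsv=cv2.cvtColor(im,cv2.COLOR_BGR2HSV)
g=im[...,0].astype(int); print(g[60:85:4,255:320:6])
E
```

```text
t 2.8 tcp [ 0.5249 -0.2362  0.0082] F [-0.9 -0.4  7.3] gap 0.381
shift [-0.1318  0.0008 -0.0007] rot [-0.0063  0.0017 -0.0005]
[[117 116 142 139  95  55  69 124 124 104 102]
 [115 142 141 138  70  61  58 118 124 122 101]
 [116 143 141 118  70  60  61  76 124 120  77]
 [117 144 142 105  75  73 103 101 124 119  61]
 [117 141 140 126  59 104 103 105 123 120  62]
 [114 121 141 142  60 104 102 133 124 117  58]
 [116 118 140 141 118 102 113 124 121  97  58]]
```

Call:
{"op": "move_arm", "data": {
  "steps": [-0.005, 0, 0, 0, 0, 0, 30, -0.01, 0, 0, 0, 0, 0, 30, -0.01, 0, 0, 0, 0, 0, 30],
  "force": 25
}}

```text
clock: 3.1
tcp_pos: [0.5247, -0.2361, 0.018]
tcp_rot: [0.653, 0.273, 0.652, -0.273]
wrist_force: [0.4, 0.1, -0.8]
finger_gap: 0.379
```

```bash
python3 - <<'E'
from plant import robot
from h import *
to(robot,(.46,0.055,.17))
snap(robot,"w2")
to(robot,(.46,0.055,.17))
E
```

```text
t 3.1 tcp [ 0.5247 -0.2361  0.018 ] F [ 0.4  0.1 -0.8] gap 0.379
shift [-0.1522  0.1585 -0.2524] rot [-0.0064  0.0011 -0.0003]
t 3.15 tcp [ 0.5246 -0.236   0.0176] F [-0.4 -1.  -0.8] gap 0.377
shift [-0.1525  0.1585 -0.2523] rot [-0.0064  0.0008 -0.0003]
```

View pics/w2.png

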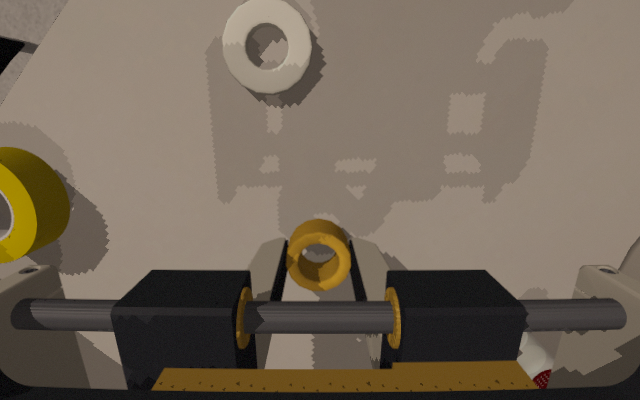

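Call:
{"op": "move_arm", "data": {
  "steps": [-0.045, 0, 0, 0, 0, 0, 30, -0.09, 0.01, -0.01, 0, 0, 0, 30, -0.12, 0.035, -0.038, -0.003, 0, 0, 30, -0.147, 0.065, -0.071, -0.006, 0, 0, 30, -0.147, 0.095, -0.104, -0.006, 0, 0, 30, -0.147, 0.125, -0.138, -0.006, 0, 0, 30, -0.147, 0.151, -0.168, -0.006, 0, 0, 30, -0.147, 0.1615, -0.179, -0.006, 0, 0, 30, -0.147, 0.1615, -0.179, -0.006, 0, 0, 30, -0.147, 0.1615, -0.179, -0.006, 0, 0, 30]
}}

```text
clock: 4.15
tcp_pos: [0.5136, 0.0043, 0.1641]
tcp_rot: [0.653, 0.271, 0.653, -0.271]
wrist_force: [-0.6, -0.2, -0.8]
finger_gap: 0.38
```

```bash
python3 - <<'E'
from plant import robot
from h import *
to(robot,(.482,0.035,.17))
snap(robot,"w3")
to(robot,(.482,0.035,.17))
E
```

```text
t 4.15 tcp [0.5136 0.0043 0.1641] F [-0.6 -0.2 -0.8] gap 0.38
shift [-0.006  -0.0006 -0.0441] rot [-0.0001  0.0002  0.0002]
t 4.2 tcp [0.5136 0.0039 0.164 ] F [-0.1 -0.1 -0.9] gap 0.38
shift [-0.006  -0.0004 -0.0444] rot [-0.0011  0.0001  0.0002]
```

View pics/w3.png

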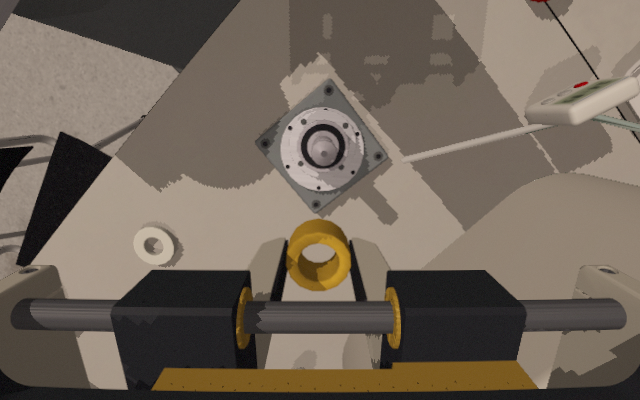

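```bash
python3 - <<'E'
from h import *
im=cv2.imread("pics/w3.png"); cv2.imwrite("pics/z3.png",cv2.resize(im[105:195,270:380],(792,648),interpolation=cv2.INTER_CUBIC)[:600])
E
```

```text
(no output)
```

View pics/z3.png

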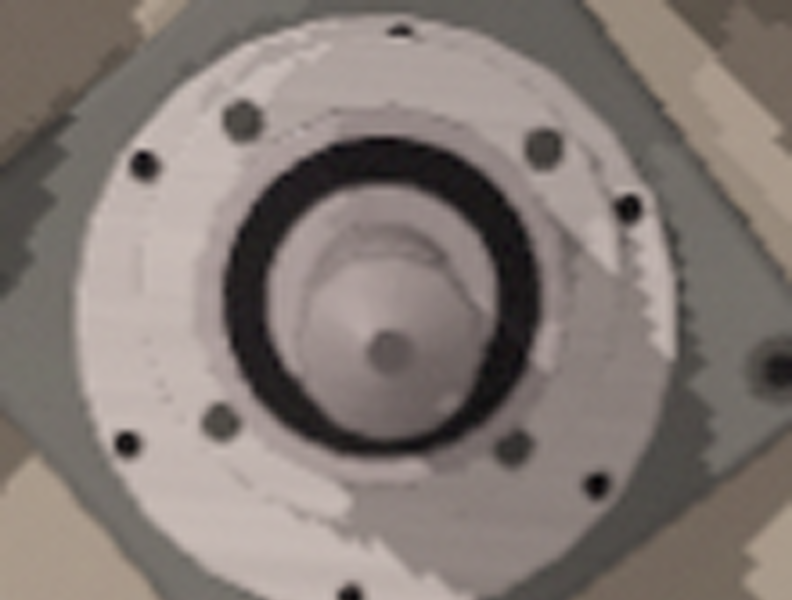

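```bash
python3 - <<'E'
from h import *
ci=dict(np.load("pics/w3.npz"))
print("tip",topl(ci,(323.74,153.18),.0995).round(4),"seal",topl(ci,(322.6,145.8),.044).round(4))
im=cv2.imread("pics/w3.png"); hsv=cv2.cvtColor(im,cv2.COLOR_BGR2HSV)
m=cv2.inRange(hsv,(8,120,40),(28,255,255)); m[:200]=0;m[300:]=0; m[:,:280]=0;m[:,360:]=0
for zb in (.151,.153,.1545,.156,.158,.160,.162):
    r=fitmask(ci,m,.5136,.004,.018,zb,zb+.024); print(zb,r[0].round(4),r[1].round(1),r[2])
cv2.imwrite("pics/m3.png",m[200:300,270:370])
E
```

```text
tip [0.4815 0.043  0.0995] seal [0.4812 0.0431 0.044 ]
0.151 [0.5147 0.0039] 76.9 3737
0.153 [0.5138 0.0048] 127.9 3737
0.1545 [0.5134 0.0054] 184.0 3737
0.156 [0.5131 0.0055] 240.2 3737
0.158 [0.5123 0.0063] 329.8 3737
0.16 [0.5114 0.0071] 428.5 3737
0.162 [0.5114 0.0073] 535.9 3737
```

View pics/m3.png

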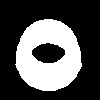

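Call:
{"op": "move_arm", "data": {
  "steps": [0, 0.0042, -0.03, 0, 0, 0, 30, 0.01, 0.0042, -0.0491, 0, 0, 0, 30, 0.03, 0.0042, -0.0491, 0, 0, 0, 30, 0.047, 0.0042, -0.0491, 0, 0, 0, 30, 0.047, 0.0042, -0.0491, 0, 0, 0, 30, 0.047, 0.0042, -0.0491, 0, 0, 0, 30]
}}

```text
clock: 4.8
tcp_pos: [0.4821, 0.0417, 0.1174]
tcp_rot: [0.653, 0.271, 0.653, -0.271]
wrist_force: [0.3, -0.1, -0.2]
finger_gap: 0.381
```

```bash
python3 - <<'E'
from plant import robot
from h import *
to(robot,(.4818,0.0416,.105))
snap(robot,"w4")
to(robot,(.4818,0.0416,.105))
im=cv2.imread("pics/w4.png"); cv2.imwrite("pics/z4.png",cv2.resize(im[190:310,250:390],(700,600),interpolation=cv2.INTER_CUBIC))
E
```

```text
t 4.8 tcp [0.4821 0.0417 0.1174] F [ 0.3 -0.1 -0.2] gap 0.381
shift [ 0.0124 -0.0003 -0.0001] rot [-0.0017 -0.0001  0.0002]
t 4.85 tcp [0.4823 0.0419 0.1178] F [-0.5 -0.2  0.5] gap 0.379
shift [ 0.0128 -0.0006 -0.0001] rot [-0.0015  0.0005 -0.0004]
```

View pics/z4.png

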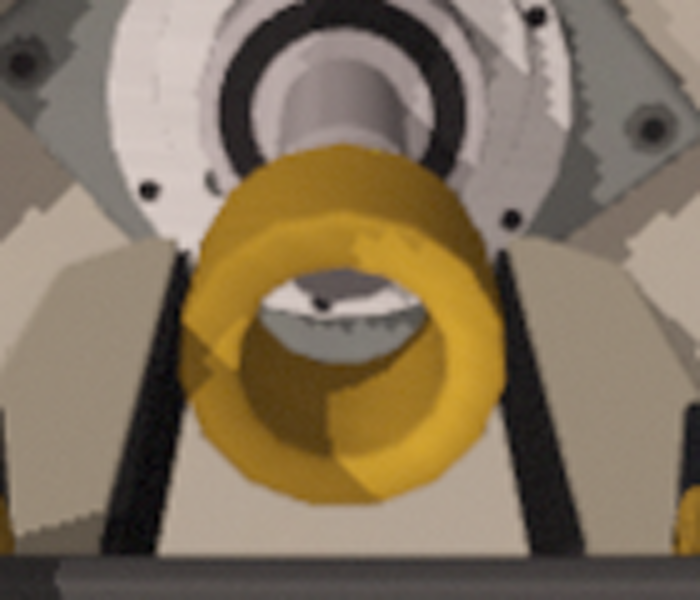

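Call:
{"op": "move_arm", "data": {
  "steps": [0.005, 0, 0, 0, 0, 0, 30, 0.01, 0, 0, 0, 0, 0, 30, 0.012, 0, 0, 0, 0, 0, 30, 0.014, 0, 0, 0, 0, 0, 30, 0.014, 0, 0, 0, 0, 0, 30]
}}

```text
clock: 5.35
tcp_pos: [0.4816, 0.0427, 0.1029]
tcp_rot: [0.653, 0.271, 0.653, -0.271]
wrist_force: [-0.3, 0.2, -0.5]
finger_gap: 0.379
```

Call:
{"op": "move_arm", "data": {
  "steps": [0.005, 0, 0, 0, 0, 0, 30, 0.01, 0, 0, 0, 0, 0, 30, 0.018, 0, 0, 0, 0, 0, 30, 0.026, 0, 0, 0, 0, 0, 30, 0.034, 0, 0, 0, 0, 0, 30, 0.042, 0, 0, 0, 0, 0, 30, 0.042, 0, 0, 0, 0, 0, 30]
}}

```text
clock: 6.05
tcp_pos: [0.4813, 0.0426, 0.06]
tcp_rot: [0.653, 0.271, 0.654, -0.271]
wrist_force: [-0.8, 0.8, -0.5]
finger_gap: 0.382
```

Call:
{"op": "move_arm", "data": {
  "steps": [0.003, 0, 0, 0, 0, 0, 30, 0.006, 0, 0, 0, 0, 0, 30, 0.008, 0, 0, 0, 0, 0, 30, 0.008, 0, 0, 0, 0, 0, 30]
}}

```text
clock: 6.45
tcp_pos: [0.4816, 0.0427, 0.053]
tcp_rot: [0.653, 0.271, 0.653, -0.271]
wrist_force: [-0.4, 0.8, -0.7]
finger_gap: 0.384
```

Call:
{"op": "move_arm", "data": {
  "steps": [0.001, 0, 0, 0, 0, 0, 30, 0.0015, 0, 0, 0, 0, 0, 30, 0.0015, 0, 0, 0, 0, 0, 30]
}}

```text
clock: 6.75
tcp_pos: [0.4818, 0.0427, 0.0518]
tcp_rot: [0.653, 0.271, 0.653, -0.271]
wrist_force: [-0.9, 0.7, 1.9]
finger_gap: 0.38
```

Call:
{"op": "move_arm", "data": {
  "steps": [0, 0, 0, 0, 0, 0, 55, 0, 0, 0, 0, 0, 0, 65, -0.03, 0, 0, 0, 0, 0, 70, -0.07, 0, 0, 0, 0, 0, 80, -0.11, 0.0, 0.025, 0, 0, 0, 100, -0.113, 0, 0.045, 0, 0, 0, 100, -0.113, 0, 0.045, 0, 0, 0, 100, -0.113, 0, 0.045, 0, 0, 0, 100]
}}

```text
clock: 7.55
tcp_pos: [0.5128, 0.011, 0.1639]
tcp_rot: [0.653, 0.271, 0.654, -0.271]
wrist_force: [-0.4, 0.2, 0.6]
finger_gap: 0.985
```

```bash
python3 - <<'E'
from plant import robot
from h import *
to(robot,(.43,-.179,.14))
snap(robot,"w5")
to(robot,(.43,-.179,.14))
im=cv2.imread("pics/w5.png"); cv2.imwrite("pics/z5.png",cv2.resize(im[90:190,260:380],(720,600),interpolation=cv2.INTER_CUBIC))
E
```

```text
t 7.55 tcp [0.5128 0.011  0.1639] F [-0.4  0.2  0.6] gap 0.985
shift [ 0.024  -0.1928  0.076 ] rot [-0.0011 -0.0012  0.0009]
t 7.6 tcp [0.5125 0.0112 0.1637] F [ 1.7  0.  -0.6] gap 0.99
shift [ 0.0238 -0.1928  0.0763] rot [-0.0005 -0.0017  0.0013]
```

View pics/w5.png

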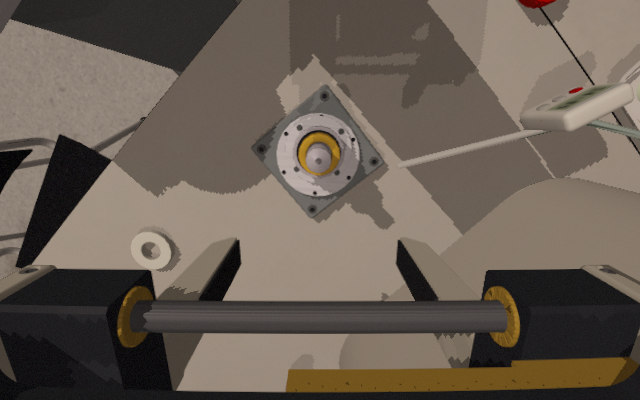

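View pics/z5.png

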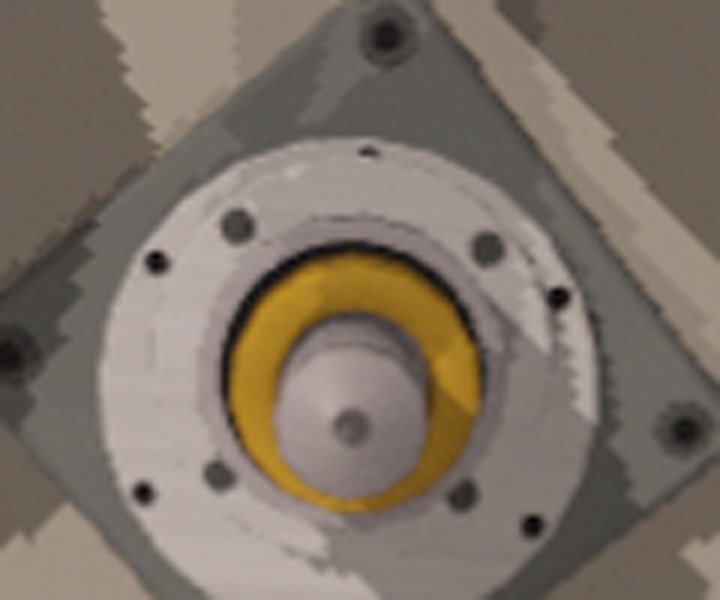

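Call:
{"op": "move_arm", "data": {
  "steps": [0, -0.04, 0.016, 0, 0, 0, 100, 0.005, -0.08, 0.032, 0, 0, 0, 100, 0.01, -0.12, 0.048, 0, 0, 0, 100, 0.02, -0.16, 0.064, 0, 0, 0, 100, 0.024, -0.193, 0.076, 0, 0, 0, 100, 0.024, -0.193, 0.076, 0, 0, 0, 100, 0.024, -0.193, 0.076, 0, 0, 0, 100]
}}

```text
clock: 8.3
tcp_pos: [0.4301, -0.1788, 0.14]
tcp_rot: [0.652, 0.271, 0.654, -0.271]
wrist_force: [0.2, 0.5, -0.6]
finger_gap: 0.998
```

```bash
python3 - <<'E'
from plant import robot
from h import *
to(robot,(.43,-.179,.14))
ci,im=snap(robot,"w6")
to(robot,(.43,-.179,.14))
c5=dict(np.load("pics/w5.npz")); print("tip5",topl(c5,(318.08,160.75),.0995))
cv2.imwrite("pics/z6.png",cv2.resize(im[140:260,250:390],(700,600),interpolation=cv2.INTER_CUBIC))
E
```

```text
t 8.3 tcp [ 0.4301 -0.1788  0.14  ] F [ 0.2  0.5 -0.6] gap 0.998
shift [ 0.     -0.0002  0.0001] rot [-0.0016 -0.0016  0.0002]
t 8.35 tcp [ 0.4306 -0.1784  0.1403] F [ 0.6 -1.3 -1. ] gap 1.002
shift [ 0.0003 -0.0008  0.    ] rot [-0.0003 -0.0011  0.0001]
tip5 [0.48160229 0.0428327  0.0995    ]
```

View pics/z6.png

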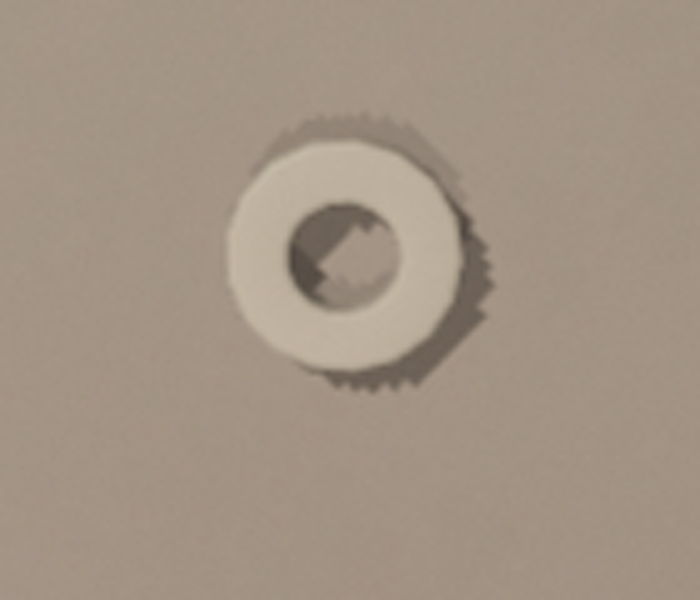

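```bash
python3 - <<'E'
from plant import robot
from h import *
ci=dict(np.load("pics/w6.npz"))
p=topl(ci,(318.6,190.8),.008);print(p)
to(robot,(p[0],p[1]-.0005,.003))
E
```

```text
[ 0.42677954 -0.17425596  0.008     ]
t 8.35 tcp [ 0.4306 -0.1784  0.1403] F [ 0.6 -1.3 -1. ] gap 1.002
shift [ 1.373e-01 -1.000e-04 -5.100e-03] rot [-0.0003 -0.0011  0.0001]
```

Call:
{"op": "move_arm", "data": {
  "steps": [0.04, 0, -0.0045, 0, 0, 0, 100, 0.08, 0, -0.0045, 0, 0, 0, 85, 0.115, 0, -0.0045, 0, 0, 0, 75, 0.13, 0, -0.0045, 0, 0, 0, 70, 0.1355, 0, -0.0045, 0, 0, 0, 70, 0.1355, 0, -0.0045, 0, 0, 0, 70]
}}

```text
clock: 8.95
tcp_pos: [0.4277, -0.1752, 0.0049]
tcp_rot: [0.653, 0.27, 0.654, -0.27]
wrist_force: [-0.7, -0.1, 0.4]
finger_gap: 0.702
```

Call:
{"op": "move_arm", "data": {
  "steps": [0.001, 0, 0, 0, 0, 0, 55, 0.001, 0, 0, 0, 0, 0, 45, 0.001, 0, 0, 0, 0, 0, 45, 0.001, 0, 0, 0, 0, 0, 45],
  "force": 20
}}

```text
clock: 9.35
tcp_pos: [0.428, -0.1763, 0.0048]
tcp_rot: [0.654, 0.271, 0.653, -0.271]
wrist_force: [1.0, 1.4, 6.8]
finger_gap: 0.501
```

Call:
{"op": "move_arm", "data": {
  "steps": [-0.005, 0, 0, 0, 0, 0, 45, -0.02, 0, 0, 0, 0, 0, 45, -0.02, 0, 0, 0, 0, 0, 45]
}}

```text
clock: 9.65
tcp_pos: [0.4283, -0.1766, 0.0255]
tcp_rot: [0.654, 0.271, 0.652, -0.271]
wrist_force: [0.2, -0.3, 0.3]
finger_gap: 0.503
```

```bash
python3 - <<'E'
from plant import robot
from h import *
to(robot,(.5135,.0125,.165))
ci,im=snap(robot,"w7")
to(robot,(.5135,.0125,.165))
cv2.imwrite("pics/z7.png",cv2.resize(im[190:310,250:390],(700,600),interpolation=cv2.INTER_CUBIC))
E
```

```text
t 9.65 tcp [ 0.4283 -0.1766  0.0255] F [ 0.2 -0.3  0.3] gap 0.503
shift [-0.1396  0.194  -0.0732] rot [-0.0005  0.0022 -0.0006]
t 9.7 tcp [ 0.4279 -0.1764  0.0247] F [-0.2  0.3 -0.5] gap 0.502
shift [-0.1403  0.1941 -0.073 ] rot [-0.0005  0.0016 -0.0004]
```

View pics/z7.png

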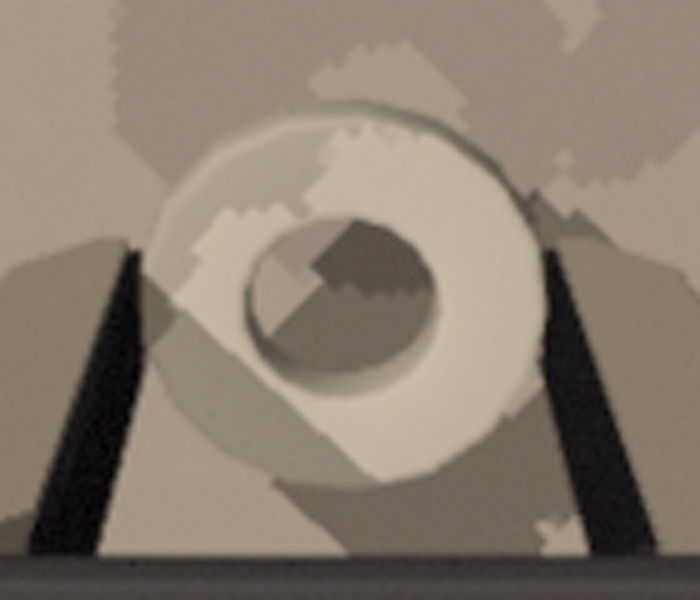

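```bash
python3 - <<'E'
from plant import robot
from h import *
ci=dict(np.load("pics/w7.npz")); T=np.array([.428,-.1764])
p=topl(ci,(318.6,249.6),.0284);print(p[:2]-T)
im=cv2.imread("pics/w7.png")
# spacer held, top ring centre in z4/w4 similarly
to(robot,(.4818,.0418,.165))
to(robot,(.4818,.0418,.120))
E
```

```text
[-0.00146066  0.00267043]
t 9.7 tcp [ 0.4279 -0.1764  0.0247] F [-0.2  0.3 -0.5] gap 0.502
shift [-0.1404  0.1924 -0.1161] rot [-0.0005  0.0016 -0.0004]
t 9.7 tcp [ 0.4279 -0.1764  0.0247] F [-0.2  0.3 -0.5] gap 0.502
shift [-0.0954  0.1924 -0.1162] rot [-0.0005  0.0016 -0.0004]
```

Call:
{"op": "move_arm", "data": {
  "steps": [-0.045, 0, 0, 0, 0, 0, 45, -0.085, 0.02, -0.01, 0, 0, 0, 45, -0.105, 0.06, -0.035, 0, 0, 0, 45, -0.105, 0.1, -0.06, 0, 0, 0, 45, -0.105, 0.14, -0.085, 0, 0, 0, 45, -0.105, 0.175, -0.105, 0, 0, 0, 45, -0.1, 0.19, -0.1145, 0, 0, 0, 45, -0.0953, 0.1925, -0.1148, 0, 0, 0, 45, -0.0953, 0.1925, -0.1148, 0, 0, 0, 45, -0.0953, 0.1925, -0.1148, 0, 0, 0, 45]
}}

```text
clock: 10.7
tcp_pos: [0.4823, 0.0402, 0.1191]
tcp_rot: [0.653, 0.271, 0.653, -0.271]
wrist_force: [0.2, 0.4, -0.5]
finger_gap: 0.504
```

```bash
python3 - <<'E'
from plant import robot
from h import *
to(robot,(.4828,.0409,.11))
ci,im=snap(robot,"w8")
to(robot,(.4828,.0409,.11))
cv2.imwrite("pics/z8.png",cv2.resize(im[190:310,250:390],(700,600),interpolation=cv2.INTER_CUBIC))
E
```

```text
t 10.7 tcp [0.4823 0.0402 0.1191] F [ 0.2  0.4 -0.5] gap 0.504
shift [ 0.0091  0.0009 -0.0001] rot [-0.0013 -0.0005  0.0007]
t 10.75 tcp [0.4824 0.0401 0.1193] F [ 0.  -0.  -0.9] gap 0.501
shift [ 0.0093  0.0009 -0.0003] rot [-0.0017 -0.0002  0.0004]
```

View pics/z8.png

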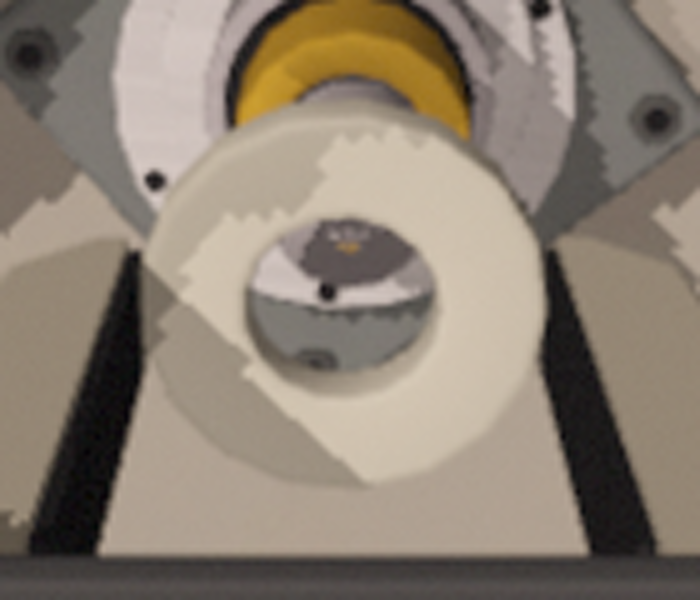

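Call:
{"op": "move_arm", "data": {
  "steps": [0.004, 0.0012, -0.0011, 0, 0, 0, 45, 0.01, 0.0012, -0.0011, 0, 0, 0, 45, 0.014, 0.0012, -0.0011, 0, 0, 0, 45, 0.016, 0.0012, -0.0011, 0, 0, 0, 45, 0.018, 0.0012, -0.0011, 0, 0, 0, 45, 0.019, 0.0012, -0.0011, 0, 0, 0, 45, 0.019, 0.0012, -0.0011, 0, 0, 0, 45]
}}

```text
clock: 11.45
tcp_pos: [0.4826, 0.0428, 0.1004]
tcp_rot: [0.653, 0.271, 0.653, -0.271]
wrist_force: [-0.3, -0.5, -0.6]
finger_gap: 0.501
```

Call:
{"op": "move_arm", "data": {
  "steps": [0.002, 0, 0, 0, 0, 0, 45, 0.005, 0, 0, 0, 0, 0, 45, 0.01, 0, 0, 0, 0, 0, 45, 0.015, 0, 0, 0, 0, 0, 45, 0.02, 0, 0, 0, 0, 0, 45, 0.024, 0, 0, 0, 0, 0, 45, 0.024, 0, 0, 0, 0, 0, 45]
}}

```text
clock: 12.15
tcp_pos: [0.4824, 0.0426, 0.0758]
tcp_rot: [0.653, 0.271, 0.653, -0.271]
wrist_force: [0.1, -4.7, -2.5]
finger_gap: 0.506
```

Call:
{"op": "move_arm", "data": {
  "steps": [0, -0.0005, 0.0005, 0, 0, 0, 45, 0.001, -0.0005, 0.0005, 0, 0, 0, 45, 0.002, -0.0005, 0.0005, 0, 0, 0, 45, 0.002, -0.0005, 0.0005, 0, 0, 0, 45]
}}

```text
clock: 12.55
tcp_pos: [0.4826, 0.0422, 0.0744]
tcp_rot: [0.653, 0.271, 0.653, -0.271]
wrist_force: [0.1, -0.2, -0.9]
finger_gap: 0.505
```

Call:
{"op": "move_arm", "data": {
  "steps": [0.001, 0, 0, 0, 0, 0, 45, 0.002, 0, 0, 0, 0, 0, 45, 0.002, 0, 0, 0, 0, 0, 45]
}}

```text
clock: 12.85
tcp_pos: [0.4827, 0.0421, 0.0724]
tcp_rot: [0.653, 0.271, 0.653, -0.271]
wrist_force: [0.0, -0.0, 0.8]
finger_gap: 0.504
```

Call:
{"op": "move_arm", "data": {
  "steps": [0.0004, 0, 0, 0, 0, 0, 60, 0.0004, 0, 0, 0, 0, 0, 75, 0.0004, 0, 0, 0, 0, 0, 85, -0.03, 0, 0, 0, 0, 0, 100, -0.07, 0, 0.01, 0, 0, 0, 100, -0.09, 0, 0.04, 0, 0, 0, 100, -0.09, 0, 0.045, 0, 0, 0, 100, -0.09, 0, 0.045, 0, 0, 0, 100]
}}

```text
clock: 13.65
tcp_pos: [0.5144, 0.0098, 0.162]
tcp_rot: [0.653, 0.271, 0.653, -0.271]
wrist_force: [0.4, -0.2, -0.1]
finger_gap: 0.999
```

```bash
python3 - <<'E'
from plant import robot
from h import *
to(robot,(.53,.28,.2))
ci,im=snap(robot,"w9")
to(robot,(.53,.28,.2))
cv2.imwrite("pics/z9.png",cv2.resize(im[90:190,260:380],(720,600),interpolation=cv2.INTER_CUBIC))
E
```

```text
t 13.65 tcp [0.5144 0.0098 0.162 ] F [ 0.4 -0.2 -0.1] gap 0.999
shift [-0.038   0.2018 -0.1803] rot [-0.0015 -0.0001  0.    ]
t 13.7 tcp [0.5136 0.0103 0.1614] F [-0.3  0.3 -1.1] gap 0.999
shift [-0.0386  0.2021 -0.1794] rot [-0.001  -0.0015  0.0012]
```

View pics/w9.png

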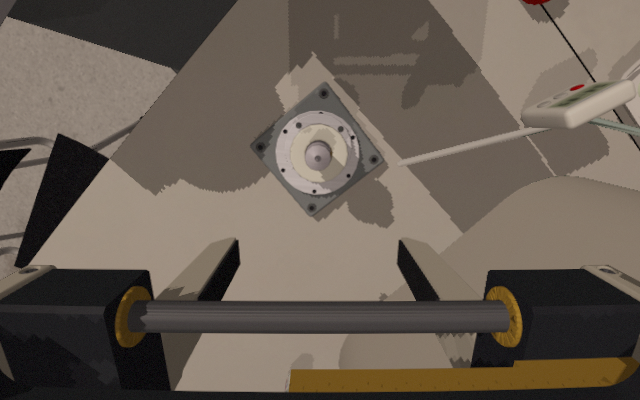

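View pics/z9.png

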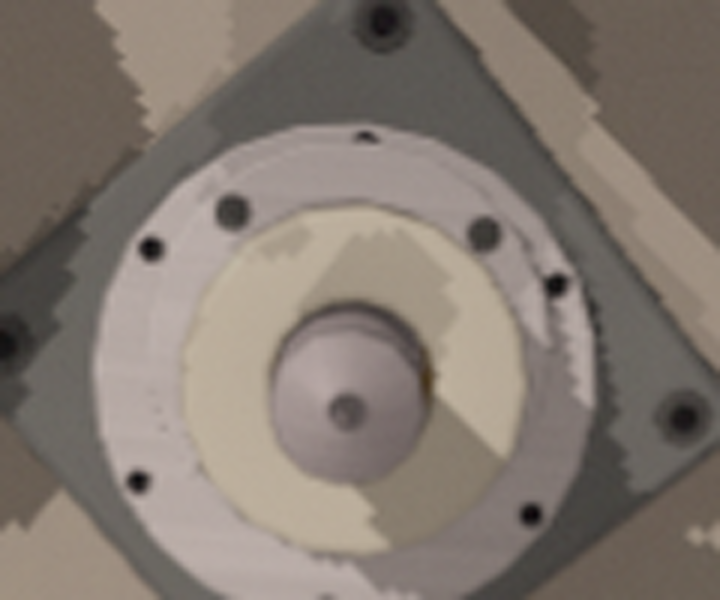

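Call:
{"op": "move_arm", "data": {
  "steps": [0, 0.025, -0.024, 0, 0, 0, 100, 0, 0.055, -0.053, 0, 0, 0, 100, 0, 0.085, -0.082, 0, 0, 0, 100, 0, 0.115, -0.111, 0, 0, 0, 100, 0, 0.145, -0.139, 0, 0, 0, 100, 0, 0.175, -0.168, 0, 0, 0, 100, 0.005, 0.195, -0.187, 0, 0, 0, 100, 0.011, 0.204, -0.195, 0, 0, 0, 100, 0.011, 0.204, -0.195, 0, 0, 0, 100, 0.011, 0.204, -0.195, 0, 0, 0, 100]
}}

```text
clock: 14.7
tcp_pos: [0.5204, 0.2913, 0.1506]
tcp_rot: [0.653, 0.27, 0.654, -0.271]
wrist_force: [0.5, 0.4, -0.6]
finger_gap: 1.004
```

```bash
python3 - <<'E'
from plant import robot
from h import *
to(robot,(.53,.28,.2))
ci,im=snap(robot,"w10")
to(robot,(.53,.28,.2))
E
```

```text
t 14.7 tcp [0.5204 0.2913 0.1506] F [ 0.5  0.4 -0.6] gap 1.004
shift [-0.0494 -0.0013  0.0148] rot [-0.0005 -0.0004  0.0019]
t 14.75 tcp [0.5207 0.2911 0.1511] F [-0.3 -0.6  0.1] gap 1.005
shift [-0.0489 -0.0013  0.0144] rot [-0.0011 -0.0002  0.0011]
```

View pics/w10.png

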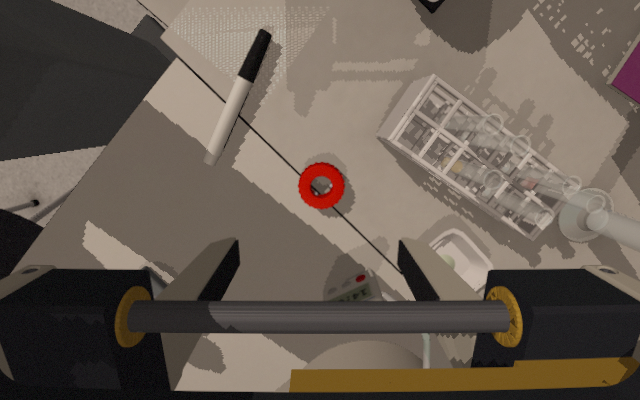

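```bash
python3 - <<'E'
from plant import robot
from h import *
t=cv2.imread("pics/top0.png"); 
cv2.imwrite("pics/topr.png",cv2.resize(t[85:245,100:260],(600,600),interpolation=cv2.INTER_CUBIC))
ci=dict(np.load("pics/w10.npz")); c=robot.camera_info("top")
for uv in [(380,137),(435,76),(530,237),(212,160),(578,85)]:
    print(uv,[ (topl(ci,uv,z)[:2].round(3),((proj(c,topl(ci,uv,z))[0]-[100,85])*3.75).round(0)) for z in (0,.05,.1)])
E
```

```text
(380, 137) [(array([0.525, 0.375]), array([298., 418.])), (array([0.515, 0.371]), array([283., 415.])), (array([0.506, 0.366]), array([267., 413.]))]
(435, 76) [(array([0.519, 0.451]), array([206., 417.])), (array([0.511, 0.435]), array([203., 415.])), (array([0.503, 0.418]), array([200., 412.]))]
(530, 237) [(array([0.724, 0.422]), array([279., 186.])), (array([0.683, 0.41 ]), array([267., 212.])), (array([0.643, 0.398]), array([254., 241.]))]
(212, 160) [(array([0.42 , 0.238]), array([446., 557.])), (array([0.427, 0.255]), array([412., 537.])), (array([0.435, 0.272]), array([375., 515.]))]
(578, 85) [(array([0.625, 0.548]), array([113., 285.])), (array([0.6  , 0.516]), array([122., 300.])), (array([0.575, 0.484]), array([131., 315.]))]
```

View pics/topr.png

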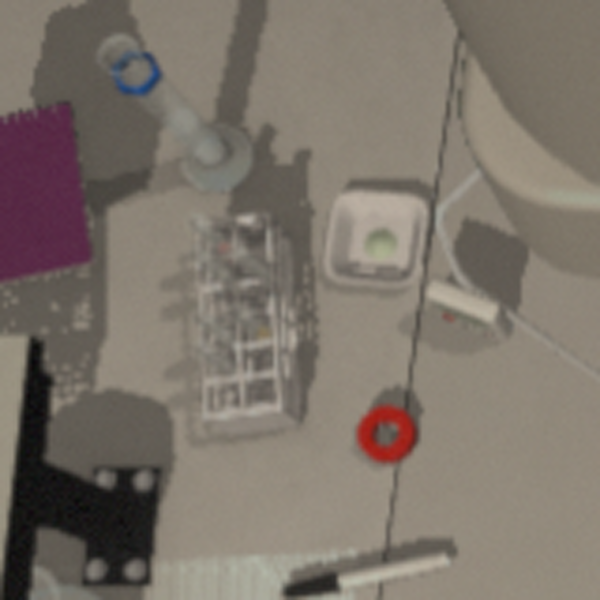

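```bash
python3 - <<'E'
from plant import robot
from h import *
ci=dict(np.load("pics/w10.npz")); im=cv2.imread("pics/w10.png"); hsv=cv2.cvtColor(im,cv2.COLOR_BGR2HSV)
m=cv2.inRange(hsv,(0,150,60),(8,255,255))|cv2.inRange(hsv,(172,150,60),(180,255,255)); m[:150]=0;m[230:]=0;m[:,:280]=0;m[:,370:]=0
r=fitmask(ci,m,.518,.295,.0233,0,.018);print(r)
to(robot,(r[0][0]+.0004,r[0][1]-.0014,.06),15)
c9=dict(np.load("pics/w9.npz")); print("tip9",topl(c9,(260+347.5/6-.5,90+411.5/6-.5),.0995))
E
```

```text
(array([0.51587089, 0.30021662]), np.float64(68.68702528432088), np.uint64(1692), array([320.93333333, 185.31111111]))
t 14.75 tcp [0.5207 0.2911 0.1511] F [-0.3 -0.6  0.1] gap 1.005
shift [ 0.0911  0.0024 -0.0086] rot [5.225e-01 1.000e-04 1.100e-03]
tip9 [0.48142481 0.04297661 0.0995    ]
```

Call:
{"op": "move_arm", "data": {
  "steps": [0.01, 0.001, -0.004, 0.13, 0, 0, 95, 0.03, 0.0024, -0.0086, 0.26, 0, 0, 90, 0.05, 0.0024, -0.0086, 0.4, 0, 0, 80, 0.07, 0.0024, -0.0086, 0.522, 0, 0, 75, 0.09, 0.0024, -0.0086, 0.522, 0, 0, 72, 0.09, 0.0024, -0.0086, 0.522, 0, 0, 72]
}}

```text
clock: 15.35
tcp_pos: [0.5155, 0.2982, 0.0595]
tcp_rot: [0.56, 0.429, 0.562, -0.432]
wrist_force: [-0.9, -0.7, -0.4]
finger_gap: 0.723
```

```bash
python3 - <<'E'
from plant import robot
from h import *
ci,im=snap(robot,"w11")
to(robot,(.5163,.2988,.005),15)
E
```

```text
t 15.4 tcp [0.5163 0.2988 0.061 ] F [ 0.1 -0.6  0.4] gap 0.723
shift [ 0.056   0.0001 -0.    ] rot [0.0003 0.0004 0.0019]
```

View pics/w11.png

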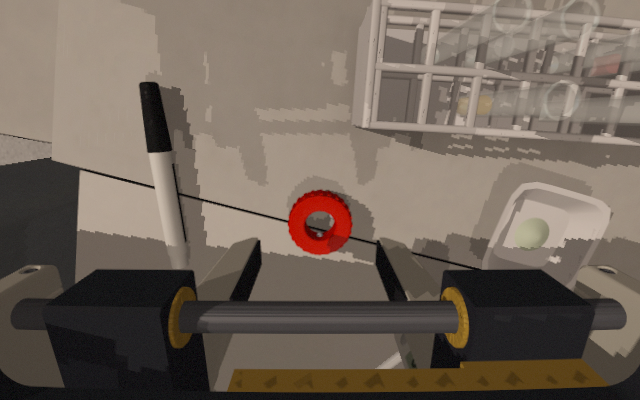

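```bash
python3 - <<'E'
from plant import robot
from h import *
ci=dict(np.load("pics/w11.npz")); im=cv2.imread("pics/w11.png"); hsv=cv2.cvtColor(im,cv2.COLOR_BGR2HSV)
m=cv2.inRange(hsv,(0,150,60),(8,255,255))|cv2.inRange(hsv,(172,150,60),(180,255,255)); m[:150]=0;m[265:]=0;m[:,:280]=0;m[:,370:]=0
r=fitmask(ci,m,.518,.295,.0233,0,.018);print(r)
to(robot,(r[0][0],r[0][1],.005),15)
E
```

```text
(array([0.51637268, 0.29991787]), np.float64(181.04649172039043), np.uint64(3229), array([319.44623656, 222.22043011]))
t 15.4 tcp [0.5163 0.2988 0.061 ] F [ 0.1 -0.6  0.4] gap 0.723
shift [ 0.056   0.0005 -0.0011] rot [0.0003 0.0004 0.0019]
```

Call:
{"op": "move_arm", "data": {
  "steps": [0.03, 0, 0, 0, 0, 0, 70, 0.05, 0, 0, 0, 0, 0, 68, 0.056, 0, 0, 0, 0, 0, 66, 0.056, 0, 0, 0, 0, 0, 60, 0.056, 0, 0, 0, 0, 0, 50, 0.056, 0, 0, 0, 0, 0, 42, 0.056, 0, 0, 0, 0, 0, 42, 0.056, 0, 0, 0, 0, 0, 42],
  "force": 40
}}

```text
clock: 16.2
tcp_pos: [0.5173, 0.3004, 0.0069]
tcp_rot: [0.562, 0.431, 0.561, -0.429]
wrist_force: [-1.1, -0.8, 7.0]
finger_gap: 0.479
```

Call:
{"op": "move_arm", "data": {
  "steps": [-0.01, 0, 0, 0, 0, 0, 42, -0.04, 0, 0, 0, 0, 0, 42, -0.08, 0, 0, -0.13, 0, 0, 42, -0.11, 0, 0, -0.26, 0, 0, 42, -0.12, 0, 0, -0.39, 0, 0, 42, -0.12, 0, 0, -0.522, 0, 0, 42, -0.12, 0, 0, -0.522, 0, 0, 42]
}}

```text
clock: 16.9
tcp_pos: [0.5167, 0.3002, 0.1266]
tcp_rot: [0.654, 0.27, 0.653, -0.27]
wrist_force: [-0.2, 0.1, -0.6]
finger_gap: 0.479
```

```bash
python3 - <<'E'
from plant import robot
from h import *
to(robot,(.4818,.0418,.128))
ci,im=snap(robot,"w12")
to(robot,(.4818,.0418,.128))
o=robot.get_obs(); T=o["tcp_pos"]
hsv=cv2.cvtColor(im,cv2.COLOR_BGR2HSV)
m=cv2.inRange(hsv,(0,150,40),(8,255,255))|cv2.inRange(hsv,(172,150,40),(180,255,255)); m[:190]=0;m[300:]=0;m[:,:270]=0;m[:,370:]=0
M=qR(o["tcp_rot"]).as_matrix()
for db in (.005,.0069,.009,.012):
    zb=T[2]-db; r=fitmask(ci,m,T[0],T[1],.0233,zb,zb+.018); print(db,M.T@np.append(r[0]-T[:2],0),r[1])
cv2.imwrite("pics/z12.png",cv2.resize(im[190:310,250:390],(700,600),interpolation=cv2.INTER_CUBIC))
# same method for spacer at w3 (T .5136,.0039,.164) and w4
for n,T,db,h,ro in [("w3",(.5136,.0041,.164),.0082,.024,.018),("w4",(.4822,.0418,.1176),.0082,.024,.018)]:
    c=dict(np.load(f"pics/{n}.npz")); i=cv2.imread(f"pics/{n}.png"); hs=cv2.cvtColor(i,cv2.COLOR_BGR2HSV)
    mm=cv2.inRange(hs,(8,120,40),(28,255,255)); mm[:200]=0;mm[300:]=0; mm[:,:280]=0;mm[:,360:]=0
    r=fitmask(c,mm,T[0],T[1],ro,T[2]-db,T[2]-db+h); print(n,M.T@np.append(r[0]-T[:2],0),r[1])
E
```

```text
t 16.9 tcp [0.5167 0.3002 0.1266] F [-0.2  0.1 -0.6] gap 0.479
shift [-0.0016 -0.2076  0.1577] rot [ 0.0016  0.0004 -0.0012]
t 16.95 tcp [0.5165 0.3001 0.1261] F [-0.4 -0.6 -1.3] gap 0.481
shift [-0.002  -0.2067  0.1588] rot [-0.0031  0.0001 -0.0005]
0.005 [ 2.87504200e-07  6.33536151e-04 -6.60407115e-05] 414.7388722330715
0.0069 [ 3.14594109e-07  6.81039294e-04 -1.45553303e-05] 291.58897165139234
0.009 [4.16672854e-07 6.35962708e-04 1.24010902e-03] 192.08064915589168
0.012 [5.64601643e-07 6.83116261e-04 2.52591385e-03] 82.26924813358588
w3 [ 1.12499069e-07  5.92852724e-04 -1.65867477e-03] 232.83219929326464
w4 [-3.76149734e-08  3.49328716e-04 -2.03725241e-03] 229.0461636242509
```

View pics/z12.png

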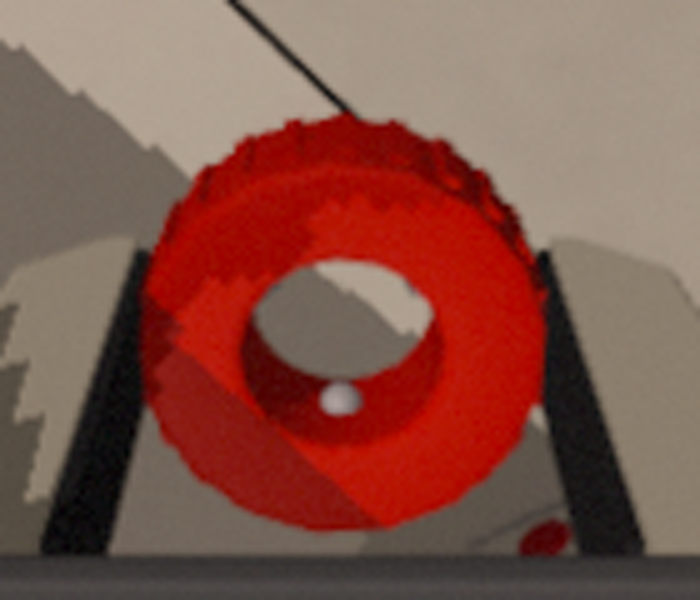

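Call:
{"op": "move_arm", "data": {
  "steps": [0, -0.02, 0.015, 0, 0, 0, 42, 0, -0.05, 0.038, 0, 0, 0, 42, 0, -0.08, 0.06, 0, 0, 0, 42, 0, -0.11, 0.083, 0, 0, 0, 42, 0, -0.14, 0.106, 0, 0, 0, 42, 0, -0.17, 0.128, 0, 0, 0, 42, 0, -0.195, 0.147, 0, 0, 0, 42, 0, -0.2066, 0.1558, 0, 0, 0, 42, 0, -0.2066, 0.1558, 0, 0, 0, 42, 0, -0.2066, 0.1558, 0, 0, 0, 42, 0, -0.2066, 0.1558, 0, 0, 0, 42]
}}

```text
clock: 18.05
tcp_pos: [0.4807, 0.0449, 0.1254]
tcp_rot: [0.653, 0.271, 0.653, -0.271]
wrist_force: [-1.2, 0.2, -0.5]
finger_gap: 0.48
```

```bash
python3 - <<'E'
from plant import robot
from h import *
to(robot,(.4807,.0438,.104))
ci,im=snap(robot,"w13")
to(robot,(.4807,.0438,.104))
cv2.imwrite("pics/z13.png",cv2.resize(im[190:310,250:390],(700,600),interpolation=cv2.INTER_CUBIC))
E
```

```text
t 18.05 tcp [0.4807 0.0449 0.1254] F [-1.2  0.2 -0.5] gap 0.48
shift [ 0.0214 -0.0008  0.0008] rot [-0.0002 -0.0001 -0.0002]
t 18.1 tcp [0.4807 0.0449 0.1254] F [ 0.2 -0.6 -0.8] gap 0.481
shift [ 0.0214 -0.0008  0.0008] rot [ 0.0002 -0.0001 -0.0001]
```

View pics/z13.png

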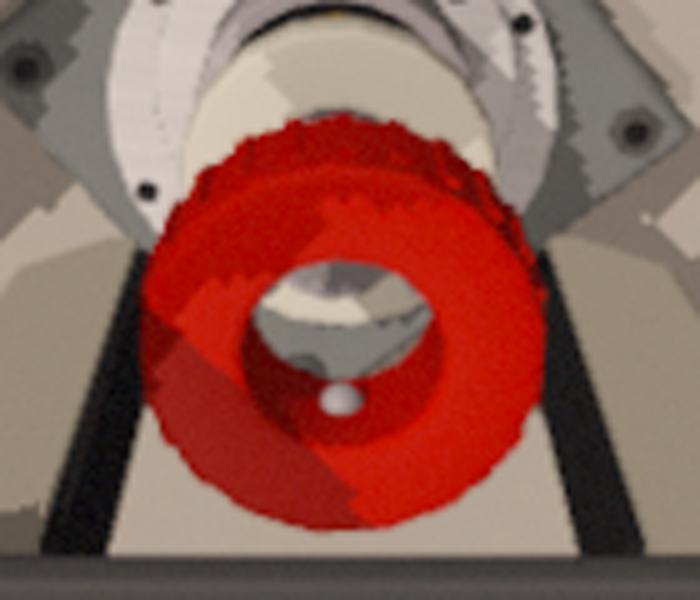

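Call:
{"op": "move_arm", "data": {
  "steps": [0.006, -0.0007, 0.0007, 0, 0, 0, 42, 0.013, -0.0007, 0.0007, 0, 0, 0, 42, 0.017, -0.0007, 0.0007, 0, 0, 0, 42, 0.019, -0.0007, 0.0007, 0, 0, 0, 42, 0.021, -0.0007, 0.0007, 0, 0, 0, 42, 0.0225, -0.0007, 0.0007, 0, 0, 0, 42, 0.0225, -0.0007, 0.0007, 0, 0, 0, 42]
}}

```text
clock: 18.8
tcp_pos: [0.4805, 0.0429, 0.1028]
tcp_rot: [0.653, 0.271, 0.653, -0.271]
wrist_force: [0.7, 0.2, -1.1]
finger_gap: 0.483
```

Call:
{"op": "move_arm", "data": {
  "steps": [0.002, 0, 0, 0, 0, 0, 42, 0.004, 0, 0, 0, 0, 0, 42, 0.006, 0, 0, 0, 0, 0, 42, 0.006, 0, 0, 0, 0, 0, 42]
}}

```text
clock: 19.2
tcp_pos: [0.4805, 0.0428, 0.0967]
tcp_rot: [0.653, 0.271, 0.653, -0.271]
wrist_force: [0.2, 0.2, -1.0]
finger_gap: 0.481
```

Call:
{"op": "move_arm", "data": {
  "steps": [0.001, 0, 0, 0, 0, 0, 42, 0.002, 0, 0, 0, 0, 0, 42, 0.003, 0, 0, 0, 0, 0, 42, 0.003, 0, 0, 0, 0, 0, 42],
  "force": 50
}}

```text
clock: 19.6
tcp_pos: [0.4805, 0.0429, 0.0938]
tcp_rot: [0.653, 0.271, 0.653, -0.271]
wrist_force: [-0.6, -0.6, -0.7]
finger_gap: 0.479
```

Call:
{"op": "move_arm", "data": {
  "steps": [0.001, 0, 0, 0, 0, 0, 42, 0.002, 0, 0, 0, 0, 0, 42, 0.003, 0, 0, 0, 0, 0, 42, 0.003, 0, 0, 0, 0, 0, 42]
}}

```text
clock: 20.0
tcp_pos: [0.4804, 0.0429, 0.0907]
tcp_rot: [0.653, 0.271, 0.653, -0.271]
wrist_force: [0.9, -0.6, -1.8]
finger_gap: 0.48
```

```bash
python3 - <<'E'
from plant import robot
from h import *
ci,im=snap(robot,"w14")
to(robot,(.4807,.0438,.104))
cv2.imwrite("pics/z14.png",cv2.resize(im[190:310,250:390],(700,600),interpolation=cv2.INTER_CUBIC))
E
```

```text
t 20.05 tcp [0.4804 0.0429 0.0908] F [ 1.4  0.1 -1.9] gap 0.48
shift [-0.0132  0.0008 -0.0005] rot [-0.0003 -0.0002  0.0002]
```

View pics/z14.png

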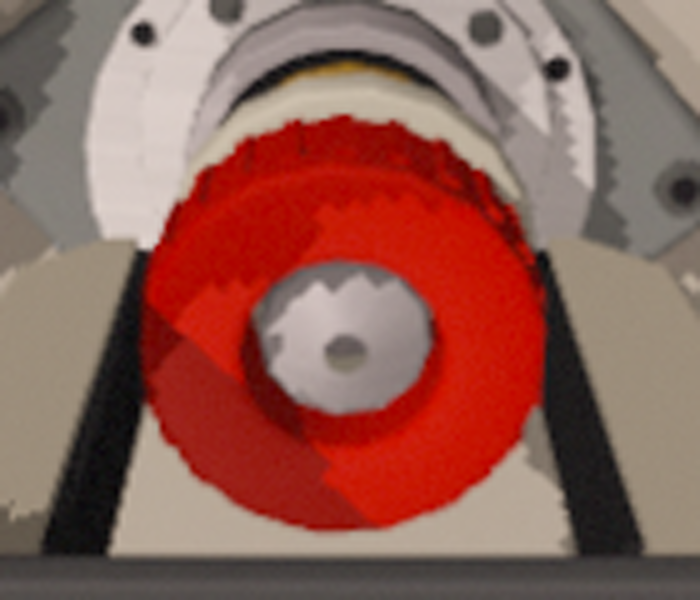

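Call:
{"op": "move_arm", "data": {
  "steps": [0.001, 0, 0, 0, 0, 0, 42, 0.002, 0, 0, 0, 0, 0, 42, 0.003, 0, 0, 0, 0, 0, 42, 0.003, 0, 0, 0, 0, 0, 42]
}}

```text
clock: 20.45
tcp_pos: [0.4804, 0.0429, 0.0877]
tcp_rot: [0.653, 0.271, 0.653, -0.271]
wrist_force: [-0.2, 0.2, -1.2]
finger_gap: 0.478
```

Call:
{"op": "move_arm", "data": {
  "steps": [0.001, 0, 0, 0, 0, 0, 42, 0.002, 0, 0, 0, 0, 0, 42, 0.003, 0, 0, 0, 0, 0, 42, 0.003, 0, 0, 0, 0, 0, 42]
}}

```text
clock: 20.85
tcp_pos: [0.4804, 0.0429, 0.0848]
tcp_rot: [0.653, 0.271, 0.653, -0.271]
wrist_force: [0.5, -0.4, -1.7]
finger_gap: 0.477
```

Call:
{"op": "move_arm", "data": {
  "steps": [0.001, 0, 0, 0, 0, 0, 42, 0.0015, 0, 0, 0, 0, 0, 42, 0.002, 0, 0, 0, 0, 0, 42, 0.002, 0, 0, 0, 0, 0, 42]
}}

```text
clock: 21.25
tcp_pos: [0.4805, 0.0429, 0.0829]
tcp_rot: [0.653, 0.271, 0.653, -0.271]
wrist_force: [0.5, 0.2, -0.0]
finger_gap: 0.48
```

Call:
{"op": "move_arm", "data": {
  "steps": [0.0005, 0, 0, 0, 0, 0, 42, 0.001, 0, 0, 0, 0, 0, 42, 0.001, 0, 0, 0, 0, 0, 42]
}}

```text
clock: 21.55
tcp_pos: [0.4806, 0.0429, 0.0821]
tcp_rot: [0.653, 0.271, 0.653, -0.271]
wrist_force: [-0.6, 0.6, 2.6]
finger_gap: 0.48
```

Call:
{"op": "move_arm", "data": {
  "steps": [0.0007, 0, 0, 0, 0, 0, 42, 0.0015, 0, 0, 0, 0, 0, 42, 0.0015, 0, 0, 0, 0, 0, 42]
}}

```text
clock: 21.85
tcp_pos: [0.4808, 0.0428, 0.081]
tcp_rot: [0.653, 0.271, 0.653, -0.271]
wrist_force: [-2.9, -0.8, 11.2]
finger_gap: 0.48
```

Call:
{"op": "move_arm", "data": {
  "steps": [-0.001, 0, 0, 0, 0, 0, 42, -0.001, 0, 0, 0, 0, 0, 55, -0.001, 0, 0, 0, 0, 0, 70, -0.001, 0, 0, 0, 0, 0, 80, -0.03, 0, 0, 0, 0, 0, 95, -0.065, 0, 0.01, 0, 0, 0, 100, -0.082, 0, 0.04, 0, 0, 0, 100, -0.082, 0, 0.045, 0, 0, 0, 100, -0.082, 0, 0.045, 0, 0, 0, 100]
}}

```text
clock: 22.75
tcp_pos: [0.5123, 0.0107, 0.1619]
tcp_rot: [0.653, 0.271, 0.653, -0.271]
wrist_force: [0.6, -0.6, 0.2]
finger_gap: 0.998
```

```bash
python3 - <<'E'
from plant import robot
from h import *
ci,im=snap(robot,"w15")
to(robot,(.4807,.0438,.104))
cv2.imwrite("pics/z15.png",cv2.resize(im[90:190,260:380],(720,600),interpolation=cv2.INTER_CUBIC))
s=robot.grab_frame("scene")[:,:,::-1]; cv2.imwrite("pics/s15.png",cv2.resize(s[200:300,250:380],(780,600),interpolation=cv2.INTER_CUBIC))
E
```

```text
t 22.8 tcp [0.5115 0.0112 0.1614] F [-1.   0.2 -0.1] gap 0.999
shift [ 0.0574  0.0013 -0.0447] rot [-0.001  -0.0015  0.0012]
```

View pics/z15.png

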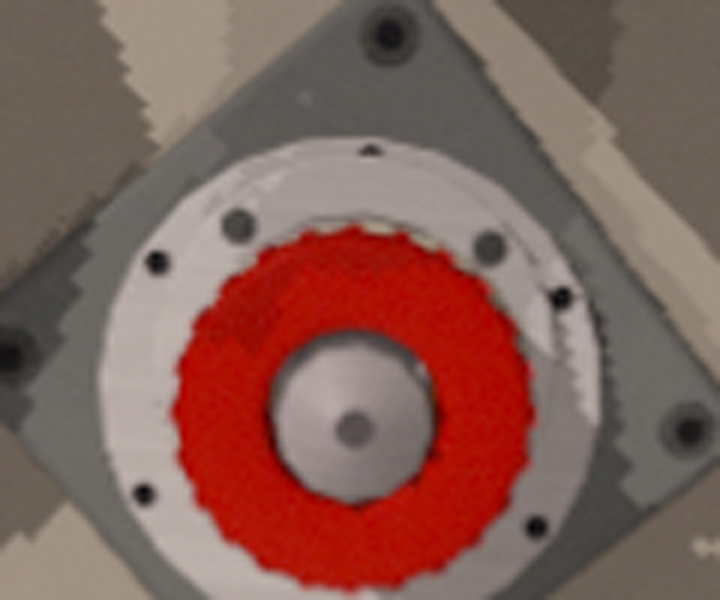

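View pics/s15.png

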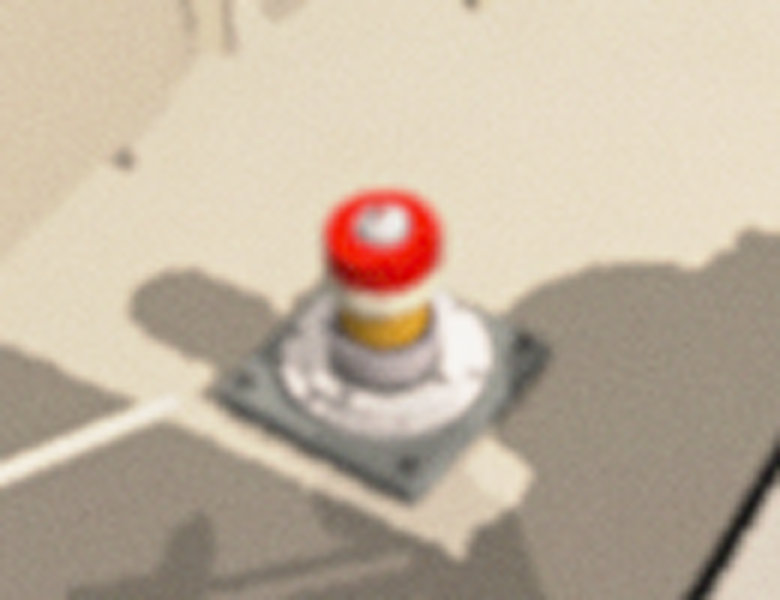

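```bash
python3 - <<'E'
from plant import robot
from h import *
ci=dict(np.load("pics/w15.npz")); im=cv2.imread("pics/w15.png"); hsv=cv2.cvtColor(im,cv2.COLOR_BGR2HSV)
m=cv2.inRange(hsv,(0,150,40),(8,255,255))|cv2.inRange(hsv,(172,150,40),(180,255,255)); m[:90]=0;m[210:]=0;m[:,:260]=0;m[:,380:]=0
print("tip",topl(ci,(260+354.5/6-.5,90+430.5/6-.5),.0995)[:2].round(4))
for z in (.072,.076,.080,.085,.089):
    r=fitmask(ci,m,.4815,.043,.0233,z,z+.018); print(z,r[0].round(4),r[1].round(0))
sc=robot.camera_info("scene")
s=cv2.imread("pics/s15.png")
h=cv2.cvtColor(s,cv2.COLOR_BGR2HSV); ms=cv2.inRange(h,(0,150,60),(8,255,255))|cv2.inRange(h,(172,150,60),(180,255,255))
ys,xs=np.nonzero(ms); print("red rows/cols",ys.min(),ys.max(),xs.min(),xs.max())
for z in (.072,.076,.080,.089):
    p=(proj(sc,np.vstack([circ(.4815,.0415,.0233,z),circ(.4815,.0415,.0233,z+.018)]))-[250,200]+.5)*6-.5
    print(z,p.min(0).round(0),p.max(0).round(0))
E
```

```text
tip [0.4815 0.0428]
0.072 [0.481  0.0433] 84.0
0.076 [0.4808 0.0434] 149.0
0.08 [0.4802 0.044 ] 235.0
0.085 [0.4798 0.0441] 366.0
0.089 [0.4803 0.0438] 477.0
red rows/cols 194 291 327 438
0.072 [324. 189.] [445. 303.]
0.076 [323. 181.] [444. 296.]
0.08 [323. 173.] [444. 288.]
0.089 [322. 156.] [444. 271.]
```

```bash
python3 - <<'E'
from plant import robot
from h import *
t=robot.grab_frame("top")[:,:,::-1]; t0=cv2.imread("pics/top0.png")
cv2.imwrite("pics/tc.png",np.hstack([t0[130:290,330:480],t[130:290,330:480]]).repeat(2,0).repeat(2,1))
print(robot.get_obs()["wrist_force"].round(1))
E
```

```text
[-0.5 -0.  -1. ]
```

View pics/tc.png

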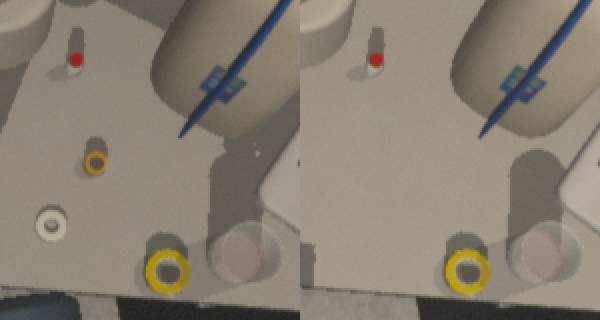

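```bash
python3 -c "
from plant import robot
print(robot.job_done())"
```

```text
the job is handed in; nothing more can be done
None
```

The bearing stack is assembled in the order asked: spacer on the bearing, washer on the spacer, then the red retainer pressed down onto the washer. The job was handed in at about 23 s of robot time.

**Finding the shaft:** I used wrist-camera views of the nose, compared with how each ring sat in the gripper. I then lowered in small steps, reading the force after each. One sideways contact of about 5 N came up while lowering the washer, and I corrected it.

**Forces:** The highest load I read on the spindle was about 11 N, on the final press of the retainer, against your 40 N limit. I only read forces at the end of each move, so short peaks in between were not seen.

**Last checks:**
- **Retainer height:** first contact with the washer came where the underside is about 76 mm above the bench. Afterwards the scene view fitted 72–80 mm, about where it belongs. The wrist view's best fit was slightly lower, at 72 mm; that view had also read a few mm low on rings whose height I knew.
- **Fit:** the retainer looks flat and centred on the shaft, and the gripper is clear of everything.
- **Bystanders:** the beaker and the vial look unmoved in the before and after top views.

**Not confirmed:** I never saw the 5–20 N snap in the readings, and I did not tug the retainer. That it is in the groove rests on its height and on it staying down after release.

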